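# Change over the dust extraction

### The job

Switch the bench's dust extraction from the wide port to the narrow one, in this order so that the fan always has an open port: put the offcut that blocks the narrow gate flat into the scrap tray, slide the narrow gate fully open to its end stop, then slide the wide gate fully shut to its end stop. Last, close the clean-out hatch: push its flap gently down until the catch snaps, then stop pushing; leave the bottle, jar, tools and other things on the bench where they are.

Things in the scene. Friction and masses are not known exactly. Their poses are not given: they have to be found in the camera images.
- narrow_gate: narrow blast gate screwed to the bench: a plywood frame 280 mm long (its x) and 100 mm wide (its y), z up; +x points away from the robot (within 15 degrees); origin in the middle of its underside. Side rails reach z = 34 mm; two low stop bars cross it at x = -98 and +98 mm (12 mm thick, tops at z = 44 mm). Its steel blade slides along x and carries one upright tab. The gates have the same tabs and differ in width.
- narrow_blade (a joint): slide of the narrow gate's blade in m: 0 = fully shut (end stop), 0.12 = fully open (end stop); opening moves the tab along the gate's +x, from x = -60 mm (shut, over the round port) to +60 mm (open, away from the robot). About 3 N of friction; it stays where it is left.
- narrow_tab (a point): middle of the top edge of the narrow gate's tab: an upright steel plate 12 mm thick (gate x), 60 mm wide (gate y), its top at z = 80 mm above the bench, free to be pushed on both faces from z = 34 to 80 mm; moves with the blade.
- wide_gate: wide blast gate screwed to the bench: a plywood frame 280 mm long (its x) and 150 mm wide (its y), z up; +x points away from the robot (within 15 degrees); origin in the middle of its underside. Side rails reach z = 34 mm; two low stop bars cross it at x = -98 and +98 mm (12 mm thick, tops at z = 44 mm). Its steel blade slides along x and carries one upright tab. The gates have the same tabs and differ in width.
- wide_blade (a joint): slide of the wide gate's blade in m: 0 = fully shut (end stop), 0.12 = fully open (end stop); opening moves the tab along the gate's +x, from x = -60 mm (shut, over the round port) to +60 mm (open, away from the robot). About 3 N of friction; it stays where it is left.
- wide_tab (a point): middle of the top edge of the wide gate's tab: an upright steel plate 12 mm thick (gate x), 60 mm wide (gate y), its top at z = 80 mm above the bench, free to be pushed on both faces from z = 34 to 80 mm; moves with the blade.
- offcut: loose light wood offcut 36 (its x) x 140 (its y) x 40 mm high, about 0.12 kg, lying crosswise on the rails of the narrow gate between the tab and the +x stop bar, so the tab cannot pass; origin in the middle of its underside.
- tray: scrap tray, an open wooden box 200 x 200 mm, 45 mm high, walls and floor 6 mm, fixed; origin in the middle of its underside. The offcut must end lying flat inside it.
- hatch_box: clean-out box 170 (x) x 130 (y) x 60 mm high, fixed, with a flap on top hinged at its +x end (away from the robot, within 20 degrees), free edge towards the robot; origin in the middle of its underside, z up.
- hatch (a joint): angle of the flap in rad: about 0 = ajar as found (20 degrees up), 0.35 = shut. A sprung catch pushes back with a peak of about 8 N near the free edge at about 0.09 rad and the flap springs ajar again if let go before 0.17 rad; beyond that the catch pulls it shut by itself and holds it. Never push it with more than 35 N.
- hatch_edge (a point): point on the top of the flap on its middle line, 135 mm from the hinge, 20 mm from the free edge (a steel strip marks it); the place to push down. The flap is 155 x 120 x 8 mm; shut, this point is 72 mm above the bench, at the box's x = -57 mm, y = 0.
- glue_bottle: standing white glue bottle, 54 mm diameter, 170 mm tall, between the two gates; origin at its foot; bystander: leave it (it may shift less than 40 mm and must not fall over).
- screw_jar: standing amber jar, 68 mm diameter, 90 mm tall; origin at its foot; bystander: leave it (it may shift less than 40 mm and must not fall over).
- sanding_block: cork sanding block, 90 x 55 mm, 40 mm tall, at the right-hand side of the bench; bystander: leave it (it may shift less than 40 mm and must not fall over).
- screwdriver: screwdriver lying beyond the gates; bystander: leave it (it may shift less than 40 mm and must not fall over).
- wood_plane: wooden hand plane, 200 x 60 mm, about 95 mm high, beyond the gates; bystander: leave it (it may shift less than 40 mm and must not fall over).
- tape_measure: tape measure, 70 x 40 mm, 65 mm tall; bystander: leave it (it may shift less than 40 mm and must not fall over).

How it is judged (in metres and radians):
On the way, in this order (a step that is already met when the one before it is completed fails the run):
1. the offcut lies in the scrap tray, let go (x of offcut in the frame of tray between -0.08 and 0.08 m and y of offcut in the frame of tray between -0.08 and 0.08 m and z of offcut in the frame of tray below 0.05 m and (angle between offcut's own z axis and vertical below 0.12 rad or angle between offcut's own z axis and vertical above 1.45 rad) and contact force between the fingers and offcut below 0.1 N), for 0.2 s.
2. the narrow gate is fully open (value of joint narrow_blade above 0.116 m), for 0.2 s.
3. the wide gate is fully shut (value of joint wide_blade below 0.004 m), for 0.2 s.
4. the hatch has snapped shut (value of joint hatch above 0.32 rad), for 0.2 s.
At the end, for the whole second after the job is handed in: The offcut rests in the tray, lying flat (tilt under 0.12 rad, or on its side), its middle within 80 mm of the tray's along each side, its underside's middle under 50 mm; the narrow gate is open and the wide gate shut, each to within 4 mm of its end stop; the hatch flap is shut to within 0.03 rad (x of offcut in the frame of tray between -0.08 and 0.08 m and y of offcut in the frame of tray between -0.08 and 0.08 m and z of offcut in the frame of tray below 0.05 m and (angle between offcut's own z axis and vertical below 0.12 rad or angle between offcut's own z axis and vertical above 1.45 rad) and value of joint narrow_blade above 0.116 m and value of joint wide_blade below 0.004 m and value of joint hatch above 0.32 rad and linear speed of offcut below 0.02 m/s); the robot touches nothing.
It fails at once if a bystander is moved more than 40 mm (distance of any of glue_bottle, screw_jar, sanding_block, screwdriver, wood_plane, tape_measure from where it was at the start of the episode above 0.04 m).
It fails at once if the bottle or the jar is tipped over (angle between any of glue_bottle, screw_jar's own z axis and vertical above 0.6 rad).
It fails at once if the hatch flap is pushed with more than 35 N (contact force between hatch and anything else above 35 N).
It also fails if it takes over 72 s, if anything falls off the work surface, if the arm or the gripper's body presses on something with over 40 N, if the wrist force passes 120 N, or if a joint passes its speed limit or range.

### The arm

A 6-joint arm with a two-finger parallel gripper is mounted at the origin on the work surface. World frame = base frame: x ahead of the robot, y to its left, z up, the work surface at z = 0. Lengths are in mm, angles in rad, forces in N, time in s.
With the tool pointing down it reaches from about 275 to 1000 mm from the base axis. Payload 8.4 kg.
Tool frame: the origin (TCP) lies between the finger pads; the fingertips stand r.finger_overhang ahead of it and the grasp point (between the pads) is the TCP (r.finger_overhang is the distance from the TCP to the fingertips, in mm); z points along the fingers, y is the line along which they close (so a half turn about z gives the same grasp; the last joint's range is limited). The gripper opens to 85 mm and grips with 20 to 120 N. Pads are 22 mm wide; open, the fingers measure 114 mm over their backs; the gripper's body (76 mm by 85 mm) begins 54 mm behind the grasp point. The pads swing forward as they close: fully open they stand 13 mm farther back than shut.
Start: joints at [-1.318, 0.353, 1.633, -0, 1.155, -0.002], TCP at [157.531, -604.824, 250.281] pointing down, gripper open.
Joint ranges: [-2.63, 2.63], [-0.92, 2.1], [0.06, 2.66], [-1.3, 4.44], [0, 2.69], [-3.02, 3.02]. Speed limits (rad/s): [2.22, 2.22, 2.79, 3.14, 3.14, 3.14].

### API

Orientations are given as [roll, pitch, yaw] about the fixed x, y, z axes, in that order (R = Rz(yaw) Ry(pitch) Rx(roll)).
In Python, from rig import r, cams, sign_off gives the robot as it stands.
- The arm moves only by the shell command python3 -m crank 'ROWS' [FORCE]. ROWS is JSON, a list of rows, each a list of 7 numbers: the shift along the tool's x, y, z in m, then the turn, a rotation vector about the tool's x, y, z in rad, then the closure, from 0 (fully open) to 1 (shut). In form: [[dx, dy, dz, ax, ay, az, gripper], ...]. A call has 1 to 5 rows; each row is the pose to reach, as a shift and turn from the pose commanded when the call began, along the tool's axes at that moment; what a row does not reach only later rows make up. A row lasts 1/10 s, in which the tool goes at most 50 mm and 8.59 degrees, less where a joint would pass 70% of its speed; a pose out of reach is approached as far as the arm can. A call with a gripper value outside its range is refused whole. The fingers move at their own pace and stop on an object; FORCE is the grip in N (left out, the last holds). Time passes only in rows, so rows that repeat a pose let the fingers close. It gives the time, the measured TCP pose, the force, the opening and the grip force at its end, in the units of the state.
- r.sense(): the state, without advancing time (a new reading comes with each control period).
- cams.grab_frame(name): name is "scene" or "top" or "wrist"; returns a dict with "image" (400x640x3 uint8, red, green, blue), "fx", "fy", "cx", "cy" (pixels), "position" and "orientation" of the camera in the world. Camera axes: x right, y down, z forward; pixel columns grow to the right and rows downward; lengths in mm; the calibration is good to about 2 mm. A picture is of the moment at which its call begins. There is no depth.
- sign_off(): hands the job in; it is judged then, once.
The state is a dict: "clock": time; "qpos": joint angles; "qvel": joint speeds; "joint_efforts": joint torques, N m; "eef_pos": TCP position; "tcp_rot": TCP orientation; "contact_force": force on the tool from outside, world axes, zero at the start; "wrist_torque": the same for the moment, N m; "opening": opening from 0.0 (shut) to 1.0 (fully open); "grasp_force": force on a finger pad.
Only numpy, scipy, OpenCV 4.12 (cv2) and the standard library are available. Lean on these libraries where they do the work, as an engineer would, in place of code of your own. Each camera call takes 0.05 s, during which the arm holds its last target. There are 200 camera calls.

## Working session

There is one attempt and no reset: what is moved stays moved. The work goes in short steps, Python scripts to look and compute and a shell command to move; the robot and the scene stay as the last step left them, time stands still between calls to the robot, and variables do not carry over. Pictures are saved under pics/ and viewed, at most 10 in all, crops included, and the job is handed in when it is done.

```bash
ls; mkdir -p pics
python3 - <<'E'
from rig import r,cams
import cv2,json
print(r.finger_overhang, r.sense())
for n in ["top","scene"]:
    f=cams.grab_frame(n); cv2.imwrite(f"pics/{n}0.png",f["image"][:,:,::-1])
    print(n,{k:v for k,v in f.items() if k!="image"})
E
```

```text
pics
19.0 {'clock': 0.0, 'qpos': array([-1.31840653e+00,  3.53652879e-01,  1.63415377e+00, -2.78757354e-07,
        1.15522038e+00, -2.37849273e-03]), 'qvel': array([ 0.00026694,  0.001672  ,  0.00046815, -0.00123338,  0.0008243 ,
        0.00020945]), 'joint_efforts': array([-2.60997513e-03, -6.05261993e+01, -3.42067480e+01, -1.78769828e-04,
        9.35968099e-03, -1.58051671e-05]), 'eef_pos': array([ 157.4093165 , -604.36959708,  249.55031669]), 'tcp_rot': array([-3.14015828e+00, -3.15679175e-06,  2.54768398e-01]), 'contact_force': array([ 0.39458819, -0.2137358 ,  0.34909428]), 'wrist_torque': array([0.02004864, 0.00998433, 0.07603783]), 'grasp_force': 0.0, 'opening': 1.0014947573707074}
top {'fx': 473.2100306836031, 'fy': 473.2100306836031, 'cx': 313.0022709998948, 'cy': 203.54338167448805, 'position': array([ 393.93758056,  -22.64403768, 1510.94397431]), 'orientation': array([-3.01366761e+00,  1.85455779e-03, -1.59025201e+00])}
scene {'fx': 432.7593948529618, 'fy': 432.7593948529618, 'cx': 315.02528827498304, 'cy': 192.79005995578973, 'position': array([1192.54423618, -730.8643857 ,  955.4392905 ]), 'orientation': array([-2.32206883, -0.0166766 ,  0.71247108])}
```

View pics/top0.png

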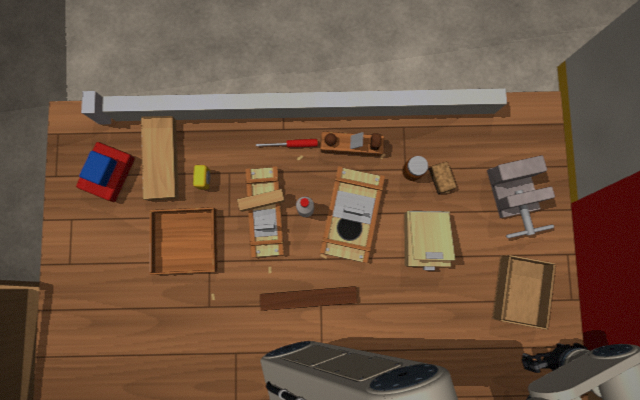

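View pics/scene0.png

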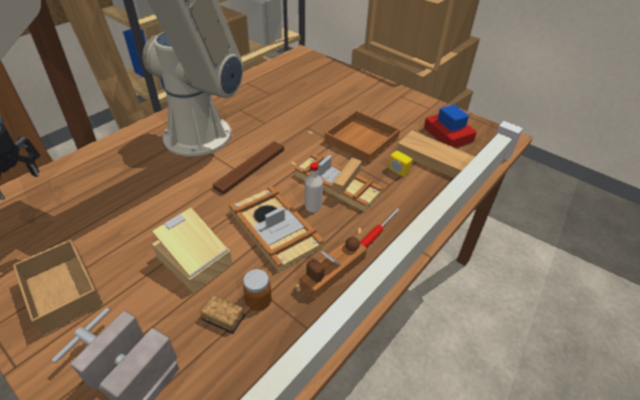

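The top view shows the tray at (183,240), the narrow gate at (265,212) with the offcut at (261,200), the bottle at (305,205), the wide gate at (354,214), the hatch at (430,238) and the jar at (415,168). The box at (527,291) is a different one. I'll zoom in on this area.

```bash
cat > h.py <<'E'
import numpy as np,cv2
from scipy.spatial.transform import Rotation as R
from rig import r,cams
def ray(f,px,z):
    px=np.atleast_2d(np.array(px,float)); d=np.c_[(px[:,0]-f["cx"])/f["fx"],(px[:,1]-f["cy"])/f["fy"],np.ones(len(px))]
    d=d@R.from_euler("xyz",f["orientation"]).as_matrix().T; p=np.array(f["position"])
    return p+d*((z-p[2])/d[:,2])[:,None]
def proj(f,P):
    q=(np.atleast_2d(P)-f["position"])@R.from_euler("xyz",f["orientation"]).as_matrix()
    return np.c_[q[:,0]/q[:,2]*f["fx"]+f["cx"],q[:,1]/q[:,2]*f["fy"]+f["cy"]]
def tool(target,rpy=None):
    """shift in tool axes (m) and rotvec from current measured pose to target (mm)"""
    s=r.sense(); A=R.from_euler("xyz",s["tcp_rot"])
    v=A.inv().apply(np.array(target)-s["eef_pos"])/1000
    w=(A.inv()*R.from_euler("xyz",rpy)).as_rotvec() if rpy is not None else np.zeros(3)
    return np.round(v,4),np.round(w,4)
E
python3 - <<'E'
from h import *
im=cv2.imread("pics/top0.png")
c=cv2.resize(im[155:285,230:470],None,fx=3.3,fy=3.3,interpolation=cv2.INTER_CUBIC); cv2.imwrite("pics/crop.png",c)
f=cams.grab_frame("top")
print(ray(f,[[183,240],[151,275],[215,271],[151,211],[215,208]],45).round())
E
```

```text
[[477. 381.  45.]
 [371. 477.  45.]
 [380. 281.  45.]
 [569. 482.  45.]
 [575. 282.  45.]]
```

View pics/crop.png

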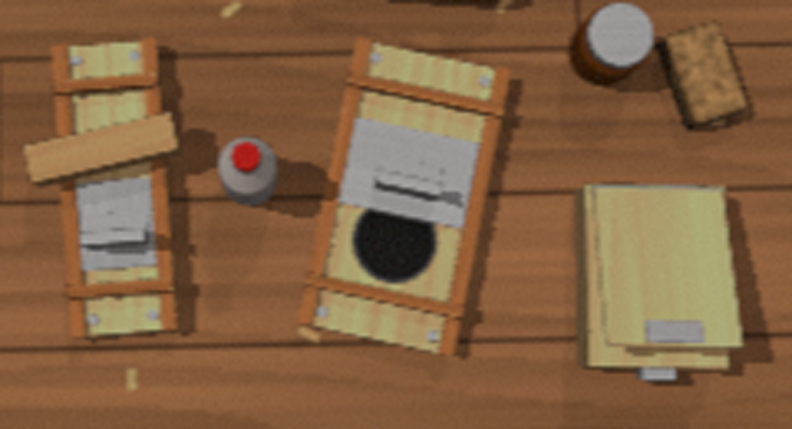

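Run:
```python
from h import *
f=cams.grab_frame("top")
def P(l,z): return ray(f,np.array(l)/3.3+[230,155]-[.35,.35],z)[:,:2]
for n,l,z in [("off",[(25,148),(168,114),(178,148),(36,184)],74),("narrow",[(52,44),(157,38),(175,332),(73,338)],34),("wide",[(357,38),(511,68),(455,355),(299,328)],34),("flap",[(587,186),(725,186),(742,345),(607,345)],72)]:
    p=P(l,z); print(n,p.mean(0).round(1),[np.linalg.norm(p[i]-p[(i+1)%4]).round() for i in range(4)],
      "yaw(1->2 edge mid)",np.degrees(np.arctan2(*((p[0]+p[1]-p[2]-p[3])[::-1]))).round(1), "side dir",np.degrees(np.arctan2(*((p[1]+p[2]-p[0]-p[3])[::-1]))).round(1))
print("ntab",P([(83,238),(148,232)],80),"wtab",P([(376,176),(452,194)],80))
for z in (72,100,110,118): print("strip",z,P([(675,331),(647,322),(704,322),(645,340),(703,342)],z).round(1).tolist())
print("boxrim",P([(578,190),(585,368),(728,368)],60).round(1).tolist())
print("bottle",P([(246,157)],170),"jar",P([(620,34)],90))
```

```text
off [594.  137.1] [np.float64(136.0), np.float64(33.0), np.float64(136.0), np.float64(35.0)] yaw(1->2 edge mid) 16.2 side dir -77.2
narrow [563.1 130. ] [np.float64(101.0), np.float64(282.0), np.float64(96.0), np.float64(283.0)] yaw(1->2 edge mid) 3.4 side dir -87.8
wide [ 548.7 -147.2] [np.float64(151.0), np.float64(280.0), np.float64(148.0), np.float64(284.0)] yaw(1->2 edge mid) -12.8 side dir -101.6
flap [ 475.8 -380.8] [np.float64(128.0), np.float64(147.0), np.float64(123.0), np.float64(147.0)] yaw(1->2 edge mid) 3.7 side dir -91.1
ntab [[510.53078684 154.1462541 ]
 [514.88333656  94.40897073]] wtab [[ 562.5518651  -116.41965953]
 [ 544.48207381 -185.94754006]]
strip 72 [[415.2, -386.7], [423.9, -361.5], [422.9, -413.7], [407.6, -358.9], [404.7, -411.8]]
strip 100 [[414.8, -379.6], [423.3, -354.9], [422.3, -406.1], [407.3, -352.3], [404.5, -404.2]]
strip 110 [[414.6, -377.1], [423.1, -352.6], [422.1, -403.4], [407.2, -350.0], [404.4, -401.5]]
strip 118 [[414.5, -375.1], [422.9, -350.7], [422.0, -401.2], [407.1, -348.1], [404.4, -399.4]]
boxrim [[548.0, -306.0], [383.2, -305.2], [380.6, -436.8]]
bottle [[570.72787326   1.57966614]] jar [[ 689.40373548 -345.49600324]]
```

```bash
python3 -m crank '[[0.0354,-0.0354,0,0,0,-0.09,0.2],[0.0708,-0.0708,0,0,0,-0.18,0.2],[0.106,-0.106,0,0,0,-0.27,0.2],[0.1416,-0.1416,0,0,0,-0.36,0.2],[0.177,-0.177,0,0,0,-0.45,0.2]]'
python3 -c "
from h import *
print(tool([594,137,250],[np.pi,0,np.radians(104.5)]))"
```

```text
clock: 0.7
eef_pos: [284.5, -387.5, 250.2]
tcp_rot: [3.141, -0.0, 0.708]
contact_force: [0.4, -0.0, 0.0]
opening: 0.805
grasp_force: 0.0
(array([ 5.762e-01, -1.972e-01,  3.000e-04]), array([ 2.0000e-04, -0.0000e+00, -1.1159e+00]))
```

```bash
python3 -m crank '[[0.047,-0.016,0,0,0,-0.09,0.2],[0.094,-0.032,0,0,0,-0.18,0.2],[0.141,-0.048,0,0,0,-0.27,0.2],[0.188,-0.064,0,0,0,-0.36,0.2],[0.235,-0.08,0,0,0,-0.45,0.2]]'
python3 -c "
from h import *
print(tool([594,137,250],[np.pi,0,np.radians(104.5)]))"
```

```text
clock: 1.2
eef_pos: [411.8, -174.2, 250.5]
tcp_rot: [3.141, 0.0, 1.158]
contact_force: [0.6, 0.1, -0.7]
opening: 0.794
grasp_force: 0.0
(array([0.3582, 0.0422, 0.0005]), array([ 6.000e-04,  2.000e-04, -6.655e-01]))
```

```bash
python3 -m crank '[[0.047,0.0055,0,0,0,-0.09,0.2],[0.094,0.011,0,0,0,-0.18,0.2],[0.141,0.0165,0,0,0,-0.27,0.2],[0.188,0.022,0,0,0,-0.36,0.2],[0.235,0.0275,0,0,0,-0.45,0.2]]'
python3 -c "
from h import *
print(tool([594,137,250],[np.pi,0,np.radians(104.5)]))"
```

```text
clock: 1.7
eef_pos: [531.9, 29.8, 250.3]
tcp_rot: [3.141, 0.0, 1.609]
contact_force: [-0.3, -0.9, 0.3]
opening: 0.798
grasp_force: 0.0
(array([0.1048, 0.0661, 0.0003]), array([ 2.00e-04,  1.00e-04, -2.15e-01]))
```

```bash
python3 -m crank '[[0.035,0.022,0,0,0,-0.09,0.2],[0.07,0.044,0,0,0,-0.18,0.2],[0.105,0.066,0,0,0,-0.215,0.2],[0.105,0.066,0,0,0,-0.215,0.2]]'
python3 - <<'E'
from h import *
f=cams.grab_frame("wrist"); cv2.imwrite("pics/w1.png",f["image"][:,:,::-1])
print(f["position"],f["orientation"],r.sense()["eef_pos"])
print(proj(f,[[594,137,74]]))
E
```

```text
clock: 2.1
eef_pos: [595.6, 138.9, 250.0]
tcp_rot: [3.14, -0.001, 1.824]
contact_force: [-0.3, -0.7, -0.3]
opening: 0.796
grasp_force: 0.0
[576.73992565 210.87305688 373.64276501] [ 2.84593453e+00 -1.00957218e-03  2.53205557e-01] [594.24064245 136.88174803 249.69736124]
[[313.27654632 187.24323155]]
```

View pics/w1.png

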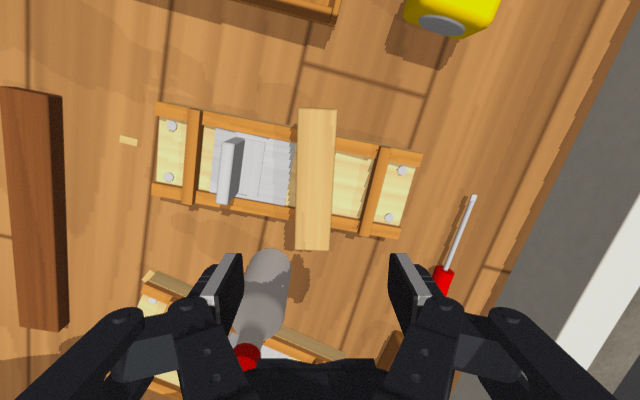

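The wrist view shows the offcut's top at (299,109), (336,110), (329,250) and (296,250). The narrow tab runs from about (236,140) to (225,203), and the stop bars are at (192,155) and (373,190).

Run:
```python
from h import *
f=cams.grab_frame("wrist")
p=ray(f,[(299,109),(336,110),(329,250),(296,250)],74)[:,:2]
c=p.mean(0); d=(p[0]+p[1]-p[2]-p[3])/2; a=np.degrees(np.arctan2(d[1],d[0]))
print(c,a-90,np.linalg.norm(d),np.linalg.norm(p[1]-p[0]),np.linalg.norm(p[3]-p[2]))
print("tab",ray(f,[(238,139),(225,203)],80), "bars",ray(f,[(195,111),(188,203),(380,148),(366,236)],44))
print(tool([*c,68],[np.pi,0,np.radians(a)]))
```

```text
[593.02421124 137.92197839] 12.409522669569924 137.7047230291483 33.109573143243274 33.64895217163284
tab [[515.27946935 162.72567839  80.        ]
 [514.15835203 100.21931374  80.        ]] bars [[461.88298963 173.31141818  44.        ]
 [468.18479967  76.96651831  44.        ]
 [649.56168274 184.18248927  44.        ]
 [664.17572756  88.02044635  44.        ]]
(array([0.0025, 0.0004, 0.1817]), array([-0.0012,  0.0002,  0.0337]))
```

```bash
python3 -m crank '[[0.0015,0,0.045,0,0,0.034,0.2],[0.002,0,0.09,0,0,0.034,0.2],[0.002,0,0.13,0,0,0.034,0.2],[0.002,0,0.16,0,0,0.034,0.2],[0.002,0,0.181,0,0,0.034,0.2]]' 40; python3 -m crank '[[0,0,0,0,0,0,0.2],[0,0,0,0,0,0,0.8],[0,0,0,0,0,0,0.8],[0,0,0,0,0,0,0.8],[0,0,0,0,0,0,0.8]]' 40
```

```text
clock: 2.7
eef_pos: [591.3, 135.1, 67.1]
tcp_rot: [-3.138, 0.0, 1.784]
contact_force: [0.9, -0.6, 0.0]
opening: 0.803
grasp_force: 0.0
clock: 3.2
eef_pos: [594.4, 136.9, 71.2]
tcp_rot: [3.139, 0.0, 1.786]
contact_force: [-0.0, -1.8, 6.2]
opening: 0.41
grasp_force: 40.9
```

```bash
python3 -m crank '[[0,0,-0.03,0,0,0,0.8],[0,0,-0.06,0,0,0,0.8],[0,0,-0.09,0,0,0,0.8],[0,0,-0.09,0,0,0,0.8]]'
python3 -c "
from h import *
print(tool([474,380,160],[np.pi,0,np.radians(102)]))"
```

```text
clock: 3.6
eef_pos: [595.9, 137.5, 164.4]
tcp_rot: [3.134, -0.0, 1.786]
contact_force: [-1.1, 1.1, -0.8]
opening: 0.414
grasp_force: 40.5
(array([ 0.2629, -0.0673,  0.0039]), array([ 0.008 , -0.0001,  0.0056]))
```

```bash
python3 -m crank '[[0.035,-0.009,0,0,0,0,0.8],[0.08,-0.0205,0,0,0,0,0.8],[0.125,-0.032,0,0,0,0,0.8],[0.17,-0.0435,0,0,0,0,0.8],[0.21,-0.054,0,0,0,0,0.8]]'
python3 -m crank '[[0.035,-0.009,0,0,0,0,0.8],[0.053,-0.0135,0,0,0,0,0.8],[0.053,-0.0135,0,0,0,0,0.8],[0.053,-0.0135,0,0,0,0,0.8]]'
python3 - <<'E'
from h import *
f=cams.grab_frame("wrist"); cv2.imwrite("pics/w2.png",f["image"][:,:,::-1])
print(tool([474,380,42],[np.pi,0,np.radians(102)]))
E
```

```text
clock: 4.1
eef_pos: [494.3, 332.2, 159.3]
tcp_rot: [3.141, -0.0, 1.786]
contact_force: [1.0, 0.2, -0.4]
opening: 0.416
grasp_force: 40.5
clock: 4.5
eef_pos: [470.8, 379.3, 159.1]
tcp_rot: [-3.141, 0.0, 1.787]
contact_force: [0.2, 0.0, -0.8]
opening: 0.412
grasp_force: 40.5
(array([0.0006, 0.003 , 0.1171]), array([-0.0002,  0.0005,  0.0057]))
```

View pics/w2.png

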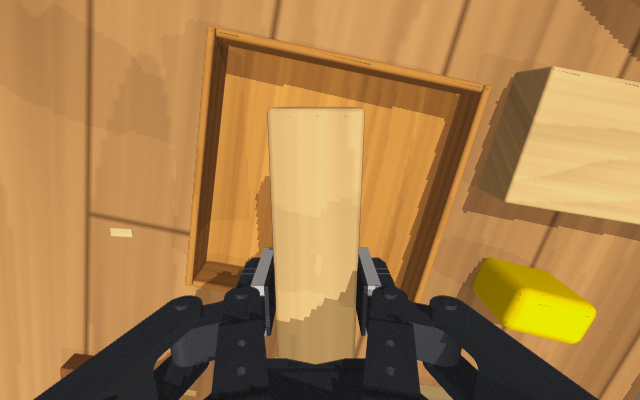

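The offcut is held level above the tray, whose rim corners show at (212,30), (487,88) and (190,283). I'll lower it and release.

```bash
python3 -m crank '[[0,0.002,0.04,0,0,0,0.8],[0,0.003,0.08,0,0,0,0.8],[0,0.003,0.1,0,0,0,0.8],[0,0.003,0.113,0,0,0,0.8],[0,0.003,0.113,0,0,0,0.8]]'
python3 -m crank '[[0,0,0.003,0,0,0,0.8],[0,0,0.003,0,0,0,0.3],[0,0,0.003,0,0,0,0.3],[0,0,0.003,0,0,0,0.3],[0,0,0.003,0,0,0,0.3]]'
```

```text
clock: 5.05
eef_pos: [474.1, 378.9, 45.2]
tcp_rot: [-3.14, 0.001, 1.785]
contact_force: [0.6, -0.0, -0.5]
opening: 0.413
grasp_force: 40.5
clock: 5.55
eef_pos: [474.3, 380.3, 43.8]
tcp_rot: [3.141, -0.0, 1.786]
contact_force: [0.8, 0.6, -0.7]
opening: 0.701
grasp_force: 0.0
```

```bash
python3 -m crank '[[0,0,-0.03,0,0,0,0.3],[0,0,-0.08,0,0,0,0.3],[0,0,-0.12,0,0,0,0.3],[0,0,-0.16,0,0,0,1],[0,0,-0.16,0,0,0,1]]'
python3 - <<'E'
from h import *
f=cams.grab_frame("top"); cv2.imwrite("pics/t2.png",f["image"][:,:,::-1])
w=cams.grab_frame("wrist"); cv2.imwrite("pics/w3.png",w["image"][:,:,::-1])
print(tool([460,125,150],[np.pi,0,np.radians(92.7)]))
E
```

```text
clock: 6.05
eef_pos: [476.6, 382.1, 209.6]
tcp_rot: [3.133, -0.004, 1.786]
contact_force: [0.5, 1.4, 0.4]
opening: 0.367
grasp_force: 0.0
(array([-0.2465, -0.0687,  0.0541]), array([ 0.0022, -0.0013,  0.168 ]))
```

View pics/w3.png

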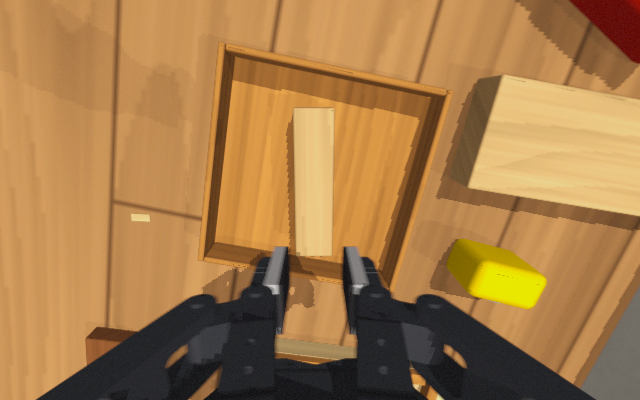

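The offcut lies flat near the middle of the tray, at (313,180) in the view. Next is the narrow gate, with the fingers shut.

```bash
python3 -m crank '[[-0.045,-0.013,0.01,0,0,0.05,1],[-0.09,-0.026,0.02,0,0,0.1,1],[-0.135,-0.039,0.03,0,0,0.15,1],[-0.18,-0.052,0.04,0,0,0.168,1],[-0.22,-0.065,0.05,0,0,0.168,1]]'
python3 - <<'E'
from h import *
print(tool([455,125,70],[np.pi,0,np.radians(92.8)]))
E
```

```text
clock: 6.65
eef_pos: [455.9, 149.0, 151.5]
tcp_rot: [-3.139, 0.001, 1.617]
contact_force: [1.0, 0.2, -0.7]
opening: -0.002
grasp_force: 0.0
(array([-0.0239, -0.0018,  0.0815]), array([-0.0025,  0.0009, -0.0023]))
```

```bash
python3 -m crank '[[-0.024,-0.002,0.02,0,0,0,1],[-0.024,-0.002,0.055,0,0,0,1],[-0.024,-0.002,0.08,0,0,0,1],[-0.024,-0.002,0.08,0,0,0,1]]'
python3 -m crank '[[0,0.01,0,0,0,0,1],[0,0.02,0,0,0,0,1],[0,0.03,0,0,0,0,1],[0,0.04,0,0,0,0,1],[0,0.05,0,0,0,0,1]]'
```

```text
clock: 7.05
eef_pos: [453.3, 126.0, 69.7]
tcp_rot: [-3.134, 0.002, 1.617]
contact_force: [0.2, 1.3, 0.6]
opening: 0.003
grasp_force: 0.0
clock: 7.55
eef_pos: [507.2, 129.7, 73.8]
tcp_rot: [-3.141, -0.0, 1.618]
contact_force: [-3.8, 1.6, 2.1]
opening: -0.002
grasp_force: 1.9
```

```bash
python3 -m crank '[[0,0.015,0,0,0,0,1],[0,0.03,0,0,0,0,1],[0,0.045,0,0,0,0,1],[0,0.06,0,0,0,0,1],[0,0.07,0,0,0,0,1]]'
```

```text
clock: 8.05
eef_pos: [577.3, 133.1, 73.3]
tcp_rot: [-3.141, -0.0, 1.618]
contact_force: [-3.8, 2.1, 1.2]
opening: -0.0
grasp_force: 1.9
```

```bash
python3 -m crank '[[0,0.006,0,0,0,0,1],[0,0.012,0,0,0,0,1],[0,0.016,0,0,0,0,1],[0,0.02,0,0,0,0,1]]'
```

```text
clock: 8.45
eef_pos: [596.4, 133.8, 73.2]
tcp_rot: [-3.141, -0.0, 1.618]
contact_force: [-3.3, 2.7, -0.5]
opening: -0.001
grasp_force: 1.7
```

```bash
python3 -m crank '[[0,0.003,0,0,0,0,1],[0,0.006,0,0,0,0,1],[0,0.006,0,0,0,0,1]]'
```

```text
clock: 8.75
eef_pos: [603.0, 134.0, 73.3]
tcp_rot: [3.141, 0.0, 1.618]
contact_force: [-1.0, 0.2, 0.2]
opening: 0.001
grasp_force: 0.6
```

```bash
python3 -m crank '[[0,0.002,0,0,0,0,1],[0,0.004,0,0,0,0,1],[0,0.006,0,0,0,0,1]]'
```

```text
clock: 9.05
eef_pos: [604.1, 134.0, 73.2]
tcp_rot: [-3.132, 0.001, 1.618]
contact_force: [-25.2, 2.0, 20.2]
opening: 0.0
grasp_force: 13.2
```

```bash
python3 -m crank '[[0,0.002,0,0,0,0,1],[0,0.004,0,0,0,0,1],[0,0.004,0,0,0,0,1]]'
```

```text
clock: 9.35
eef_pos: [604.2, 133.9, 73.0]
tcp_rot: [-3.125, 0.001, 1.618]
contact_force: [-34.5, 1.7, 29.2]
opening: -0.002
grasp_force: 18.0
```

The blade is against its stop: the force jumped to 34 N and the TCP is at 604, as predicted. I'll back off, rise and cross over the bottle.

```bash
python3 -m crank '[[0,-0.02,0,0,0,0,1],[0,-0.03,-0.04,0,0,0,1],[0,-0.03,-0.09,0,0,0,1],[0,-0.03,-0.14,0,0,0,1],[0,-0.03,-0.185,0,0,0,1]]'
python3 - <<'E'
from h import *
print(tool([625,-163,250],[np.pi,0,np.radians(77.8)]))
E
```

```text
clock: 9.85
eef_pos: [583.3, 132.9, 261.4]
tcp_rot: [3.138, 0.0, 1.618]
contact_force: [0.8, -0.3, 0.3]
opening: 0.001
grasp_force: 0.0
(array([-0.2975,  0.0277,  0.0115]), array([ 0.0032, -0.0004,  0.2599]))
```

```bash
python3 -m crank '[[-0.049,0.005,0,0,0,0.05,1],[-0.098,0.009,0,0,0,0.1,1],[-0.147,0.014,0,0,0,0.15,1],[-0.196,0.018,0,0,0,0.2,1],[-0.245,0.023,0,0,0,0.26,1]]'
python3 -m crank '[[-0.04,-0.007,0,0,0,0,1],[-0.051,-0.008,0,0,0,0,1],[-0.051,-0.008,0,0,0,0,1]]'
python3 - <<'E'
from h import *
f=cams.grab_frame("wrist"); cv2.imwrite("pics/w4.png",f["image"][:,:,::-1])
print(r.sense()["eef_pos"],r.sense()["tcp_rot"])
E
```

```text
clock: 10.35
eef_pos: [617.6, -113.0, 259.0]
tcp_rot: [3.139, 0.0, 1.356]
contact_force: [1.3, -0.2, -0.1]
opening: -0.005
grasp_force: 0.0
clock: 10.65
eef_pos: [598.2, -160.5, 258.6]
tcp_rot: [3.14, 0.0, 1.355]
contact_force: [0.1, 0.8, 0.4]
opening: -0.0
grasp_force: 0.0
[ 598.61335706 -159.03947476  258.61125607] [ 3.14050286e+00 -2.00789981e-04  1.35624351e+00]
```

View pics/w4.png

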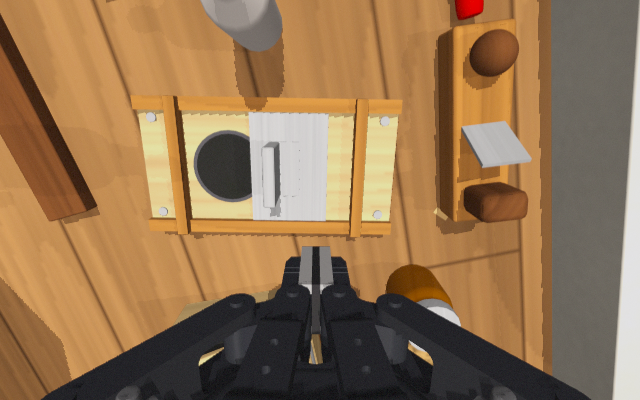

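The wide tab's top is at about (271,143) to (270,207), roughly mid-travel. The stop bars are at x≈175 and 358, the wood plane's near side is at x≈440, and the jar is at (420,290).

Run:
```python
from h import *
f=cams.grab_frame("wrist")
t=ray(f,[(273,143),(273,208)],80)[:,:2]; b=ray(f,[(169,97),(184,234),(362,99),(356,236)],44)[:,:2]
print("tab",t,t.mean(0)); print("bars",b,b.mean(0))
print("plane near side",ray(f,[(440,30),(440,210)],60))
d=b[2]+b[3]-b[0]-b[1]; a=np.degrees(np.arctan2(d[1],d[0])); n=d/np.linalg.norm(d); print(a)
print("tab along gate",(t.mean(0)-b.mean(0))@n)
g=t.mean(0)+n*45; print(g,tool([*g,150],[np.pi,0,np.radians(90+a)]))
```

```text
tab [[ 568.45630396 -111.48766128]
 [ 552.53264334 -173.0851859 ]] [ 560.49447365 -142.28642359]
bars [[ 472.75662311  -48.28056355]
 [ 438.7291284  -192.01050091]
 [ 660.99370921  -91.20331798]
 [ 628.94662852 -235.89896314]] [ 550.35652231 -141.8483364 ]
plane near side [[ 737.52849092  -47.59460877   60.        ]
 [ 720.13874235 -218.46527415   60.        ]]
-12.919208838524858
tab along gate 9.979268391305954
[ 604.35535684 -152.34738406] (array([0.0068, 0.0041, 0.1086]), array([ 0.0009, -0.0004,  0.0122]))
```

```bash
python3 -m crank '[[0.007,0.004,0.045,0,0,0.012,1],[0.007,0.004,0.09,0,0,0.012,1],[0.007,0.004,0.135,0,0,0.012,1],[0.007,0.004,0.17,0,0,0.012,1],[0.007,0.004,0.188,0,0,0.012,1]]'
python3 -m crank '[[0,-0.005,0,0,0,0,1],[0,-0.015,0,0,0,0,1],[0,-0.025,0,0,0,0,1],[0,-0.035,0,0,0,0,1],[0,-0.045,0,0,0,0,1]]'
```

```text
clock: 11.25
eef_pos: [602.6, -150.2, 67.0]
tcp_rot: [-3.138, -0.0, 1.348]
contact_force: [0.9, -0.1, -0.4]
opening: 0.001
grasp_force: 0.0
clock: 11.75
eef_pos: [560.7, -142.5, 71.9]
tcp_rot: [3.137, -0.0, 1.346]
contact_force: [4.2, 2.2, 1.9]
opening: -0.001
grasp_force: 1.9
```

```bash
python3 -m crank '[[0,-0.01,0,0,0,0,1],[0,-0.02,0,0,0,0,1],[0,-0.03,0,0,0,0,1],[0,-0.036,0,0,0,0,1],[0,-0.04,0,0,0,0,1]]'
```

```text
clock: 12.25
eef_pos: [520.2, -133.8, 70.3]
tcp_rot: [-3.141, 0.0, 1.346]
contact_force: [3.4, -1.5, 3.4]
opening: 0.004
grasp_force: 1.7
```

```bash
python3 -m crank '[[0,-0.003,0,0,0,0,1],[0,-0.006,0,0,0,0,1],[0,-0.009,0,0,0,0,1]]'
```

```text
clock: 12.55
eef_pos: [512.1, -131.8, 70.3]
tcp_rot: [3.141, 0.0, 1.346]
contact_force: [3.0, -0.6, 3.3]
opening: 0.003
grasp_force: 1.6
```

```bash
python3 -m crank '[[0,-0.002,0,0,0,0,1],[0,-0.004,0,0,0,0,1],[0,-0.006,0,0,0,0,1]]'
```

```text
clock: 12.85
eef_pos: [510.4, -131.4, 70.7]
tcp_rot: [3.133, 0.0, 1.346]
contact_force: [22.1, -4.6, -14.4]
opening: -0.004
grasp_force: 10.3
```

```bash
python3 -m crank '[[0,-0.002,0,0,0,0,1],[0,-0.004,0,0,0,0,1],[0,-0.004,0,0,0,0,1]]'
```

```text
clock: 13.15
eef_pos: [510.2, -131.4, 71.5]
tcp_rot: [3.125, 0.0, 1.346]
contact_force: [27.3, -6.4, -18.2]
opening: -0.003
grasp_force: 13.6
```

Both gates are at their stops. Now the hatch.

```bash
python3 -m crank '[[0,0.02,0,0,0,0,1],[0,0.03,-0.04,0,0,0,1],[0,0.03,-0.085,0,0,0,1],[0,0.03,-0.13,0,0,0,1],[0,0.03,-0.13,0,0,0,1]]'
python3 - <<'E'
from h import *
print(tool([411,-374,200],[np.pi,0,1.3461]))
E
```

```text
clock: 13.65
eef_pos: [533.8, -136.7, 205.3]
tcp_rot: [3.135, 0.0, 1.346]
contact_force: [0.0, 0.6, -0.1]
opening: -0.0
grasp_force: 0.0
(array([-0.2587, -0.0668,  0.0049]), array([ 0.0066,  0.0002, -0.0002]))
```

```bash
python3 -m crank '[[-0.045,-0.012,0,0.006,0,0,1],[-0.09,-0.024,0,0.006,0,0,1],[-0.135,-0.036,0,0.006,0,0,1],[-0.18,-0.048,0,0.006,0,0,1],[-0.225,-0.059,0,0.006,0,0,1]]'
python3 -m crank '[[-0.034,-0.008,0,0,0,0,1],[-0.034,-0.008,0,0,0,0,1],[-0.034,-0.008,0,0,0,0,1]]'
python3 - <<'E'
from h import *
f=cams.grab_frame("wrist"); cv2.imwrite("pics/w5.png",f["image"][:,:,::-1])
print(r.sense()["eef_pos"],r.sense()["tcp_rot"], proj(f,[[414.5,-375,118]]))
E
```

```text
clock: 14.15
eef_pos: [421.6, -342.8, 199.0]
tcp_rot: [-3.133, -0.001, 1.346]
contact_force: [0.7, 0.6, 1.0]
opening: 0.0
grasp_force: 0.0
clock: 14.45
eef_pos: [407.2, -373.3, 199.0]
tcp_rot: [-3.133, -0.002, 1.344]
contact_force: [0.5, 0.1, -0.5]
opening: 0.001
grasp_force: 0.0
[ 407.77596222 -372.75496389  199.23677674] [-3.13334509e+00 -1.64357895e-03  1.34509167e+00] [[327.75652434 219.5680998 ]]
```

View pics/w5.png

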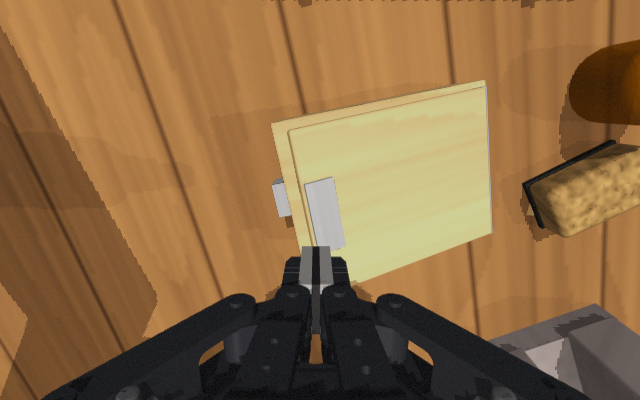

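The strip centre is at (325,214), against a predicted (328,220), so the fingers are in line with it. I'll come down gently.

```bash
python3 -m crank '[[0,0.003,0.03,0,0,0,1],[0,0.003,0.045,0,0,0,1],[0,0.003,0.055,0,0,0,1],[0,0.003,0.055,0,0,0,1]]'
python3 -m crank '[[0,0,0.003,0,0,0,1],[0,0,0.006,0,0,0,1],[0,0,0.009,0,0,0,1],[0,0,0.012,0,0,0,1]]'
```

```text
clock: 14.9
eef_pos: [410.8, -372.6, 143.9]
tcp_rot: [-3.133, -0.002, 1.347]
contact_force: [-0.4, -0.2, 1.2]
opening: -0.0
grasp_force: 0.0
clock: 15.3
eef_pos: [411.4, -374.6, 133.9]
tcp_rot: [-3.137, 0.001, 1.346]
contact_force: [-0.0, -0.0, 5.9]
opening: -0.001
grasp_force: 2.5
```

```bash
python3 -m crank '[[0,0,0.003,0,0,0,1],[0,0,0.006,0,0,0,1],[0,0,0.009,0,0,0,1]]'
```

```text
clock: 15.6
eef_pos: [411.3, -374.8, 124.9]
tcp_rot: [-3.137, 0.001, 1.346]
contact_force: [-1.4, 0.1, 6.8]
opening: 0.005
grasp_force: 3.5
```

```bash
python3 -m crank '[[0,0,0.003,0,0,0,1],[0,0,0.006,0,0,0,1],[0,0,0.009,0,0,0,1],[0,0,0.012,0,0,0,1]]'
```

```text
clock: 16.0
eef_pos: [411.0, -374.4, 112.3]
tcp_rot: [-3.136, 0.0, 1.346]
contact_force: [0.3, -0.9, 0.1]
opening: 0.0
grasp_force: 0.0
```

```bash
python3 -m crank '[[0,0,0.003,0,0,0,1],[0,0,0.006,0,0,0,1],[0,0,0.009,0,0,0,1],[0,0,0.009,0,0,0,1]]'
```

```text
clock: 16.4
eef_pos: [410.7, -374.0, 102.7]
tcp_rot: [-3.135, -0.0, 1.346]
contact_force: [0.6, -0.4, 0.1]
opening: 0.001
grasp_force: 0.0
```

The force dropped to zero, so the catch snapped. I'll retract and check.

```bash
python3 -m crank '[[0,0,-0.03,0,0,0,1],[0,0,-0.075,0,0,0,1],[0,0,-0.12,0,0,0,1],[0,0,-0.16,0,0,0,1],[0,0,-0.16,0,0,0,1]]'
python3 -m crank '[[-0.04,-0.03,0,0,0,0,1],[-0.08,-0.06,0,0,0,0,1],[-0.12,-0.09,0,0,0,0,1],[-0.16,-0.12,0,0,0,0,1],[-0.16,-0.12,0,0,0,0,1]]'
python3 - <<'E'
from h import *
a=cams.grab_frame("top"); b=cams.grab_frame("scene")
c=np.vstack([cv2.resize(a["image"][130:300,140:480],(800,400),interpolation=cv2.INTER_CUBIC)])
cv2.imwrite("pics/fin1.png",c[:,:,::-1])
cv2.imwrite("pics/fin2.png",cv2.resize(b["image"][100:330,130:430],(780,598),interpolation=cv2.INTER_CUBIC)[:,:,::-1])
E
```

```text
clock: 16.9
eef_pos: [414.1, -376.5, 269.3]
tcp_rot: [3.139, 0.005, 1.346]
contact_force: [0.1, -0.5, 0.4]
opening: -0.004
grasp_force: 0.0
clock: 17.4
eef_pos: [254.9, -506.7, 263.5]
tcp_rot: [-3.134, 0.001, 1.341]
contact_force: [1.6, 0.9, -0.2]
opening: 0.004
grasp_force: 0.0
```

View pics/fin1.png

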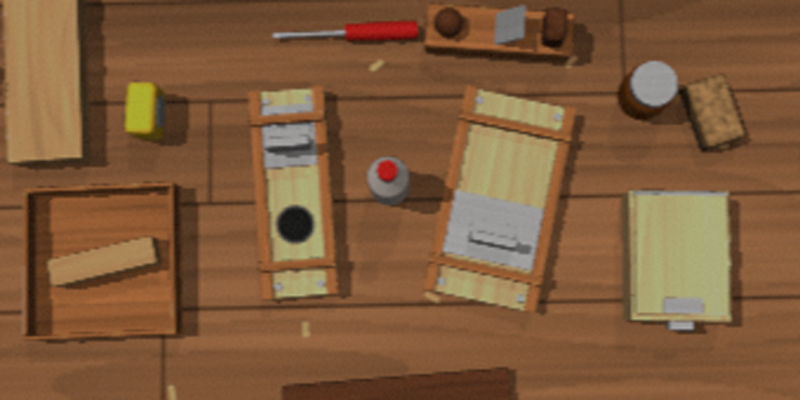

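View pics/fin2.png

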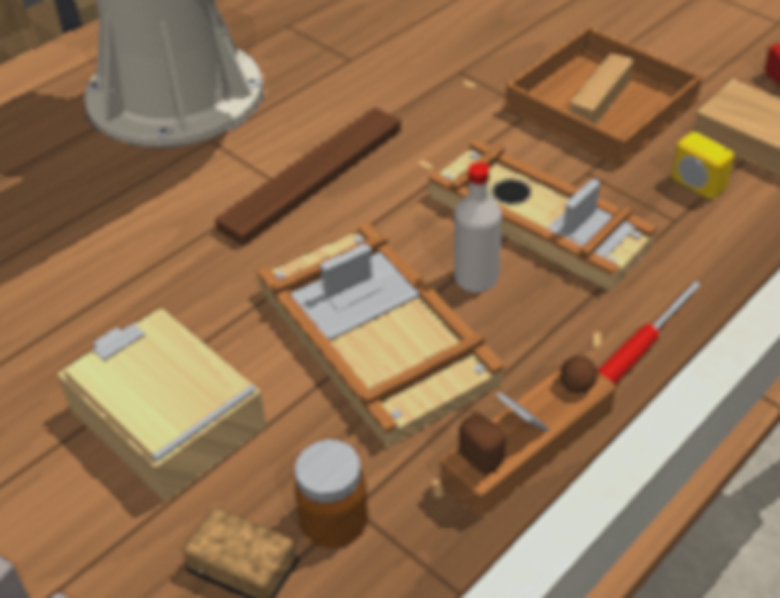

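In the top crop, the offcut is in the tray at (103,260), the narrow gate is open with its port clear at (295,224), the wide gate is shut at (495,235) and the hatch is flush at (680,257). The scene view agrees, and the bystanders are still in place.

```bash
python3 -c "
from rig import sign_off
print(sign_off())"
```

```text
the job is handed in; nothing more can be done
None
```

The job is handed in (no verdict came back): the offcut lies flat in the tray, the narrow gate is open to its stop, the wide gate is shut to its stop, the hatch has snapped closed, and the bystanders look undisturbed, after about 17.5 s of the 72 s allowed.

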